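# Make up a gift order and draw the long carton out of its display

## Robot

A 7-joint arm with a two-finger parallel gripper is mounted at the origin on the work surface. World frame = base frame: x ahead of the robot, y to its left, z up, the work surface at z = 0. Lengths are in m, angles in rad, forces in N, time in s.
With the tool pointing down it reaches from about 0.4 to 0.85 m from the base axis. Payload 10.4 kg.
Tool frame: the origin (TCP) lies where the fingers leave the gripper's body, on its centre line; the fingertips stand 70 mm ahead of it and the grasp point (between the pads) lies r.grip_depth ahead of it (r.grip_depth is the distance from the TCP to the grasp point, in m); z points along the fingers, y is the direction in which the jaws open and shut (so a half turn about z gives the same grasp; the last joint's range is limited). The gripper opens to 87 mm and grips with 3 to 60 N. Pads are 19 mm wide; open, the fingers measure 117 mm over their backs; the gripper's body (75 mm by 190 mm) begins 51 mm behind the grasp point.
Start: joints at [-1.18, 0.332, -0.065, 1.46, 0.022, 1.35, -0.088], TCP at [0.251, 0.572, 0.292] pointing down, gripper open.
Joint ranges: [-2.6, 2.6], [-0.5, 2.12], [-1.47, 1.34], [0.16, 2.42], [-1.27, 4.41], [0.06, 2.06], [-2.6, 2.6]. Speed limits (rad/s): [2.22, 2.22, 2.79, 2.79, 3.14, 3.14, 3.14].

## Interface

Orientations are given as a unit quaternion [x, y, z, w].
In Python, from bench import monitor, viewer, workorder, nets, r gives the robot as it stands.
- The arm moves only by the tool drive_tool, never from a script. Its argument "plan" is a list of rows, each an object of numbers: "rx", "ry", "rz": the turn, a rotation vector about the tool's x, y, z in units of 360 degrees (1.0 is 360 degrees); "x", "y", "z": the shift along the tool's x, y, z in units of 1000 mm (1.0 is 1000 mm); "fingers": the opening, from 0 (shut) to 1 (fully open). In form: [{"rx": .., "ry": .., "rz": .., "x": .., "y": .., "z": .., "fingers": ..}, ...]. A call has 1 to 12 rows; each row is the pose to reach, as a shift and turn from the pose commanded when the call began, along the tool's axes at that moment, turning the shorter way round; what a row does not reach only later rows make up. A row lasts 1/8 s, in which the tool goes at most 62.5 mm and 10.7 degrees, less where a joint would pass 70% of its speed; a pose out of reach is approached as far as the arm can. A call with a number of a shift or a turn outside -1 to 1 is refused whole. A call with a gripper value outside its range is refused whole. The fingers move at their own pace and stop on an object; "squeeze" is the grip in N (left out, the last holds). Time passes only in rows, so rows that repeat a pose let the fingers close. It gives the time, the measured TCP pose, the force and the opening at its end, in the units of the state.
- monitor.read_state(): the state, without advancing time (a new reading comes with each control period).
- viewer.camera(name): name is "scene" or "top" or "wrist"; returns a dict with "color" (400x640x3 uint8, red, green, blue), "depth" (400x640 float32, m along the optical axis (not along the pixel's ray), 0 where there is no reading), "camera_matrix" (3x3 intrinsics, pixels), "D" ([k1, k2, p1, p2, k3] as OpenCV has them; the pictures are not rectified), "xyz" and "rotation" of the camera in the world. Camera axes: x right, y down, z forward; pixel columns grow to the right and rows downward; lengths in m; the calibration is good to about 2 mm. A picture is of the moment at which its call begins.
- workorder.close_job(): hands the job in, once; it reports no verdict.
Trained networks look in the newest picture that a camera, given by its name, has taken for a name from the list of things; names that differ only in an ending like _2 or _b are one class to them, and where a whole thing is asked for, a point or a joint stands for the part that bears it (a point fixed in the world has none). Each returns a list of dicts, best first, with "confidence" (0 to 1); they miss things now and then, are a little off and sometimes report something else, mostly with a low value. They report only what shows in the picture. A call takes as long as a camera call. They do not tell look-alikes from the thing itself.
- nets.find_in(label, camera): "centre" ([x, y, z] in m, in world coordinates, good to about 4 mm: the middle of the surface that is visible of it).
- nets.regions_of(label, camera): "region" (400x640 bool, what is visible of it).
The state is a dict: "time": time; "joint_positions": joint angles; "joint_vel": joint speeds; "joint_torque": joint torques, N m; "ee_pos": TCP position; "eef_rot": TCP orientation; "ft_force": force on the tool from outside, world axes, zero at the start; "torque": the same for the moment, N m; "width": finger opening in m.
Only numpy, scipy, OpenCV 4.12 (cv2) and the standard library are available. Lean on these libraries where they do the work, as an engineer would, in place of code of your own. Each camera call takes 0.05 s, during which the arm holds its last target.

## Task

Make up the gift order: the low blue tray already holds one round tin with a yellow lid, so add two more from the counter to make exactly three, all standing flat on the tray's floor, and leave the last tin standing on the counter. Then take the long orange carton out of the half-covered display box, tilting its free end up through the opening (it is longer than the opening) without straining it against the box, and finish while holding it up, at rest in the gripper, all of it at least a hand's width (10 cm) higher than the box. Leave the other goods on the counter where they stand.

Things in the scene. Friction and masses are not known exactly. Their poses are not given: they have to be found in the camera images.
- tray: Low open blue gift tray, fixed to the counter, 280 (its x) x 126 (its y) x 22 mm high, walls and floor 5 mm thick, inside 270 x 116 mm. Origin: centre of its underside, on the counter. It starts with one tin (tin0) somewhere along its long middle line.
- tin0_mid (a point): The tin that is already in the tray: round aluminium tin with yellow lid, 48 mm diameter, 30 mm high, about 70 g, standing upright. The point is its centre, half-way up (15 mm above its underside); z is its axis.
- tin1_mid (a point): A tin on the counter: round aluminium tin with yellow lid, 48 mm diameter, 30 mm high, about 70 g, standing upright. The point is its centre, half-way up (15 mm above its underside); z is its axis.
- tin2_mid (a point): A tin on the counter: round aluminium tin with yellow lid, 48 mm diameter, 30 mm high, about 70 g, standing upright. The point is its centre, half-way up (15 mm above its underside); z is its axis.
- tin3_mid (a point): A tin on the counter: round aluminium tin with yellow lid, 48 mm diameter, 30 mm high, about 70 g, standing upright. The point is its centre, half-way up (15 mm above its underside); z is its axis.
- display: White display box, fixed, 276 (its x) x 132 mm. Origin: centre of its underside, on the counter; +x points to its open end. Floor 4 mm thick. From x = -20 to +130 mm an open-topped well, 116 mm wide inside, side walls 45 mm high; end wall at x = +130 to +138 mm, 64 mm high. From x = -138 to -20 mm it is roofed by a wood cover over a lane 40 mm wide (in y), closed at x = -130 mm.
- cover_edge (a point): Middle of the edge of the display box's wood cover, where the opening begins, at the cover's underside: x = -20 mm, z = 66 mm in the box's frame. The cover is 6 mm thick (top 72 mm above the counter). Axes as the box's.
- carton_mid (a point): Long rigid orange carton with blue bands near its ends, 230 (its x) x 22 x 22 mm, about 80 g, lying on the display box's floor nearly along the box's x, about 90 to 105 mm of it under the cover, its other end lying 6 to 22 mm short of the well's end wall. The point is its centre; its x runs to the end in the open well.
- carton_out (a point): Centre of the carton's end face that lies in the open well (115 mm from its centre along its +x).
- carton_in (a point): Centre of the carton's end face that lies under the cover (115 mm from its centre along its -x).
- lotion: Bystander: amber bottle, 44 mm diameter, 130 mm high. Origin: centre of its underside.
- candle: Bystander: blue candle jar with wooden lid, 70 mm diameter, 70 mm high. Origin: centre of its underside.
- mug: Bystander: white mug, 80 mm diameter, 90 mm high. Origin: centre of its underside.
- soapbox: Bystander: green soap box, 90 x 60 x 30 mm. Origin: centre of its underside.
- dish: Bystander: terracotta dish, 100 mm diameter, 35 mm high. Origin: centre of its underside.
There are look-alikes about, which are no part of the job. What is shaped like the part that bears carton_mid but black or pink is not meant.

How it is judged:
On the way, in this order (a step that is already met when the one before it is completed fails the run):
1. exactly three tins stand on the tray's floor and are let go, the fourth stands on the counter (x of tin0_mid in the frame of tray between -0.135 and 0.135 m and y of tin0_mid in the frame of tray between -0.058 and 0.058 m and height (world z) of tin0_mid below 0.028 m and angle between tin0_mid's own z axis and vertical below 0.2 rad and (((x of tin1_mid in the frame of tray above 0.135 m or x of tin1_mid in the frame of tray below -0.135 m or y of tin1_mid in the frame of tray above 0.058 m or y of tin1_mid in the frame of tray below -0.058 m) and height (world z) of tin1_mid below 0.025 m and angle between each of tin1_mid, tin2_mid, tin3_mid's own z axis and vertical below 0.2 rad and x of tin2_mid in the frame of tray between -0.135 and 0.135 m and y of tin2_mid in the frame of tray between -0.058 and 0.058 m and height (world z) of each of tin2_mid, tin3_mid below 0.028 m and x of tin3_mid in the frame of tray between -0.135 and 0.135 m and y of tin3_mid in the frame of tray between -0.058 and 0.058 m) or ((x of tin2_mid in the frame of tray above 0.135 m or x of tin2_mid in the frame of tray below -0.135 m or y of tin2_mid in the frame of tray above 0.058 m or y of tin2_mid in the frame of tray below -0.058 m) and height (world z) of tin2_mid below 0.025 m and angle between each of tin2_mid, tin1_mid, tin3_mid's own z axis and vertical below 0.2 rad and x of tin1_mid in the frame of tray between -0.135 and 0.135 m and y of tin1_mid in the frame of tray between -0.058 and 0.058 m and height (world z) of each of tin1_mid, tin3_mid below 0.028 m and x of tin3_mid in the frame of tray between -0.135 and 0.135 m and y of tin3_mid in the frame of tray between -0.058 and 0.058 m) or ((x of tin3_mid in the frame of tray above 0.135 m or x of tin3_mid in the frame of tray below -0.135 m or y of tin3_mid in the frame of tray above 0.058 m or y of tin3_mid in the frame of tray below -0.058 m) and height (world z) of tin3_mid below 0.025 m and angle between each of tin3_mid, tin1_mid, tin2_mid's own z axis and vertical below 0.2 rad and x of tin1_mid in the frame of tray between -0.135 and 0.135 m and y of tin1_mid in the frame of tray between -0.058 and 0.058 m and height (world z) of each of tin1_mid, tin2_mid below 0.028 m and x of tin2_mid in the frame of tray between -0.135 and 0.135 m and y of tin2_mid in the frame of tray between -0.058 and 0.058 m)) and contact force between the fingers and tin0 below 0.1 N and contact force between the fingers and tin1 below 0.1 N and contact force between the fingers and tin2 below 0.1 N and contact force between the fingers and tin3 below 0.1 N and linear speed of each of tin0, tin1, tin2, tin3 below 0.02 m/s), for 0.2 s.
2. the carton's free end is up through the opening, above the box's end wall, while its other end is still under the cover (height (world z) of carton_out above 0.066 m and x of carton_in in the frame of display below -0.02 m and z of carton_in in the frame of display below 0.066 m), for 0.05 s.
At the end, for the whole second after the job is handed in: The gripper holds the carton still (under 30 mm/s), both ends over 150 mm above the counter, touching no box, tray or goods; tin0 and exactly two more tins stand upright on the tray floor, at rest and released; the fourth stands upright on the counter (all of step 1 and height (world z) of each of carton_in, carton_out above 0.15 m and contact force between the fingers and carton above 0.5 N and linear speed of carton below 0.03 m/s and contact force between carton and display below 0.1 N and contact force between carton and tray below 0.1 N and contact force between carton and lotion below 0.1 N and contact force between carton and candle below 0.1 N and contact force between carton and mug below 0.1 N and contact force between carton and soapbox below 0.1 N and contact force between carton and dish below 0.1 N); the arm keeps its last pose, push and grip.
It fails at once if another article on the counter is shifted more than 30 mm or tipped over (distance of any of lotion, candle, mug, soapbox, dish from where it was at the start of the episode above 0.03 m or angle between any of lotion, candle, mug, soapbox, dish's own z axis and vertical above 0.5 rad).
It fails at once if the carton is strained against the display box with more than 40 N (contact force between carton and display above 40 N).
It also fails if it takes over 70 s, if anything falls off the work surface, if the arm or the gripper's body presses on something with over 40 N, if the wrist force passes 120 N, or if a joint passes its speed limit or range.

## Working session

There is one attempt and no reset: what is moved stays moved. The work goes in short steps, Python scripts to look and compute and a tool call to move; the robot and the scene stay as the last step left them, time stands still between calls to the robot, and variables do not carry over. Pictures are saved under pics/ and viewed, and the job is handed in when it is done.

Besides the shell and the picture viewer there is one more tool, called after "Request:" by a JSON object that holds its "name" and its "arguments". drive_tool: Moves the arm, as the interface text tells. Its arguments: {"type":"object","properties":{"plan":{"type":"array","items":{"type":"object","properties":{"rx":{"type":"number","minimum":-1,"maximum":1},"ry":{"type":"number","minimum":-1,"maximum":1},"rz":{"type":"number","minimum":-1,"maximum":1},"x":{"type":"number","minimum":-1,"maximum":1},"y":{"type":"number","minimum":-1,"maximum":1},"z":{"type":"number","minimum":-1,"maximum":1},"fingers":{"type":"number"}}}},"squeeze":{"type":"number"}},"required":["plan"]}

```bash
mkdir -p pics; cat > h.py <<'E'
import numpy as np, cv2
from bench import monitor, viewer, workorder, nets, r
from scipy.spatial.transform import Rotation as R
def save(c,n): cv2.imwrite('pics/'+n,cv2.cvtColor(c['color'],cv2.COLOR_RGB2BGR))
def rotm(c):
    q=np.array(c['rotation'],float)
    return q if q.shape==(3,3) else R.from_quat(q).as_matrix()
def world(c,uv,depth=None):
    uv=np.array(uv,float).reshape(-1,2)
    n=cv2.undistortPoints(uv.reshape(-1,1,2),np.array(c['camera_matrix'],float),np.array(c['D'],float)).reshape(-1,2)
    if depth is None: depth=c['depth'][uv[:,1].round().astype(int),uv[:,0].round().astype(int)]
    p=np.c_[n,np.ones(len(n))]*np.array(depth).reshape(-1,1)
    return p@rotm(c).T+np.array(c['xyz'])
def onplane(c,uv,z):
    a=world(c,uv,np.ones(len(np.array(uv).reshape(-1,2)))); o=np.array(c['xyz'])
    d=a-o; return o+d*((z-o[2])/d[:,2])[:,None]
E
python3 - <<'E'
from h import *
print(r.grip_depth, monitor.read_state())
for n in('scene','top','wrist'):
    c=viewer.camera(n); save(c,n+'0.png'); print(n,c['xyz'],c['rotation'])
    for l in ('tray','tin0_mid','display','carton_mid','lotion','candle','mug','soapbox','dish'):
        print(l,[(np.round(d['centre'],3).tolist(),round(d['confidence'],2)) for d in nets.find_in(l,n)])
E
```

```text
0.051 {'time': 0.0, 'joint_positions': array([-1.17959294,  0.33289918, -0.06467695,  1.46095759,  0.02164011,
        1.34990886, -0.08846593]), 'joint_vel': array([-1.38932671e-03, -4.37139206e-06,  1.29373211e-03,  2.04093462e-04,
        1.54119844e-04,  6.15030950e-04, -1.78951265e-04]), 'joint_torque': array([ 1.01404999e-04, -6.23239017e+01,  2.48180033e-02, -3.89910793e+01,
       -6.13106531e-02,  3.96322820e-02,  7.36893162e-05]), 'ee_pos': array([0.25121437, 0.57196747, 0.29142901]), 'eef_rot': array([ 2.05407848e-01,  9.78676183e-01, -7.32262756e-04, -9.46887343e-05]), 'ft_force': array([-0.15961529,  0.18454429, -0.7063126 ]), 'torque': array([0.02986026, 0.01302513, 0.03581788]), 'width': 0.08705525427131658}
scene [ 1.32146299 -0.41348072  0.83365543] [ 0.76104151  0.48724263 -0.22462133 -0.3646309 ]
tray [([0.561, -0.29, 0.003], 0.91)]
tin0_mid [([0.559, -0.304, 0.037], 0.6), ([0.494, 0.554, 0.026], 0.49)]
display [([0.469, 0.248, 0.042], 0.67)]
carton_mid [([0.513, 0.258, 0.027], 0.7), ([0.196, 0.3, 0.019], 0.58), ([0.722, 0.456, 0.02], 0.56)]
lotion [([0.405, -0.498
[... 214 characters left out ...]
0.70370776  0.70593551 -0.06524591  0.04683395]
tray [([0.534, -0.297, 0.002], 0.95), ([0.468, 0.257, 0.053], 0.23)]
tin0_mid [([0.549, -0.297, 0.036], 0.67)]
display [([0.47, 0.262, 0.054], 0.81)]
carton_mid [([0.706, 0.472, 0.023], 0.68), ([0.53, 0.266, 0.028], 0.44), ([0.489, -0.56, 0.043], 0.4)]
lotion [([0.379, -0.491, 0.086], 0.72)]
candle [([0.773, 0.072, 0.071], 0.72)]
mug [([0.485, -0.558, 0.043], 0.91)]
soapbox [([0.787, -0.09, 0.024], 0.79)]
dish [([0.506, 0.545, 0.018], 0.76)]
wrist [0.18907571 0.60090898 0.38582601] [0.83073534 0.54213856 0.06928027 0.10566375]
tray []
tin0_mid []
display []
carton_mid [([0.194, 0.318, 0.022], 0.93)]
lotion []
candle []
mug []
soapbox []
dish []
```

View pics/top0.png

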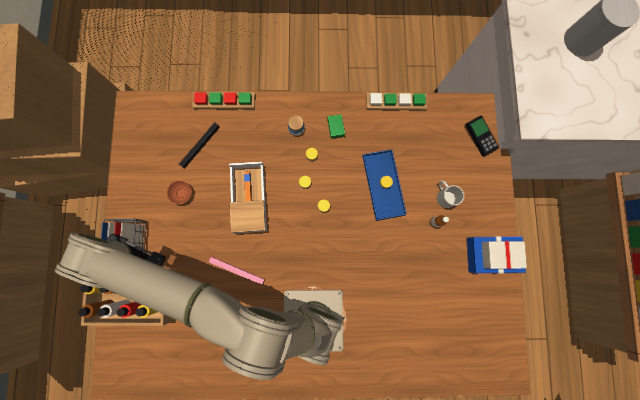

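View pics/scene0.png

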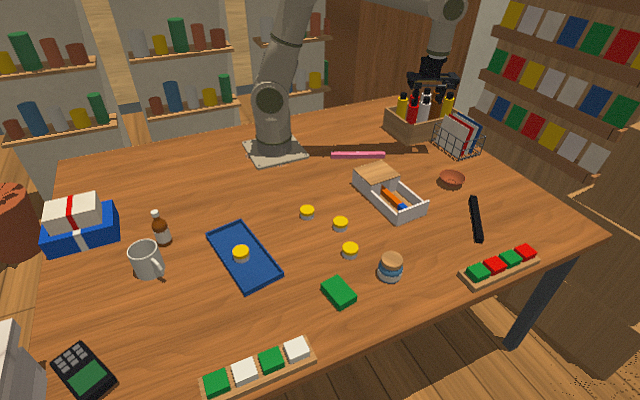

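View pics/wrist0.png

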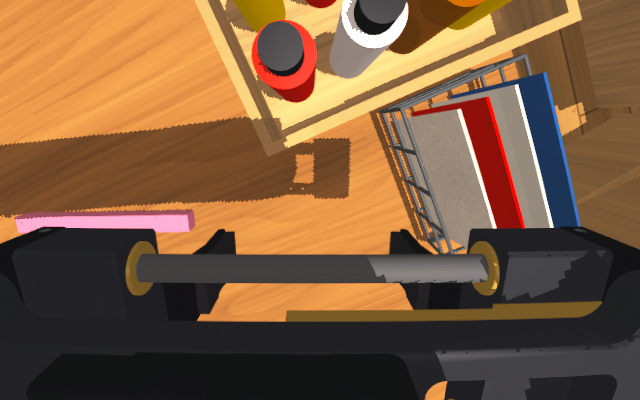

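Top view: the tray is at (384,185) with tin0 at (387,182), and the counter tins are at (312,154), (305,182) and (324,206). The display box is at (248,197) with the orange carton at (248,187). The look-alikes are the black bar at (199,146) and the pink bar at (236,270). Next I measure.

```bash
cat > m.py <<'E'
from h import *
for n in('top','scene'):
    c=viewer.camera(n); hsv=cv2.cvtColor(c['color'],cv2.COLOR_RGB2HSV)
    def comps(lo,hi,mn):
        m=cv2.inRange(hsv,lo,hi); k,lab,st,ce=cv2.connectedComponentsWithStats(m)
        return [(lab==i) for i in range(1,k) if st[i,4]>=mn]
    print(n)
    for nm,lo,hi,mn in(('yellow',(22,170,120),(34,255,255),30),('orange',(8,210,150),(16,255,255),25),('blue',(100,150,40),(125,255,255),8)):
        for m in comps(lo,hi,mn):
            v,u=np.nonzero(m); p=world(c,np.c_[u,v]); mn_=p.mean(0)
            if mn_[0]<0.2 or mn_[2]>.15 or mn_[2]<-.02: continue
            pc=onplane(c,[[u.mean(),v.mean()]],.03)[0]
            print(nm,(u.mean().round(1),v.mean().round(1)),len(u),'mean',p.mean(0).round(4),'minmax',p.min(0).round(3),p.max(0).round(3), 'plane.03',pc.round(4))
            if nm=='blue' and len(u)>500:
                cnt=p[:,:2].astype(np.float32); print(cv2.minAreaRect(cnt*1000), 'depthmean')
    img=c['color']; 
    x=(200,130,120,120) if n=='top' else (340,140,100,90)
    cr=img[x[1]:x[1]+x[3],x[0]:x[0]+x[2]]
    cv2.imwrite(f'pics/{n}_crop.png',cv2.cvtColor(cv2.resize(cr,None,fx=5,fy=5,interpolation=cv2.INTER_CUBIC),cv2.COLOR_RGB2BGR))
E
python3 m.py
```

```text
top
yellow (np.float64(311.3), np.float64(153.3)) 105 mean [0.6592 0.0038 0.0449] minmax [ 0.259 -0.016  0.018] [0.686 0.025 1.504] plane.03 [0.6634 0.0036 0.03  ]
yellow (np.float64(304.6), np.float64(181.3)) 109 mean [0.5455 0.0309 0.0308] minmax [0.521 0.009 0.021] [0.569 0.054 0.038] plane.03 [0.5456 0.0309 0.03  ]
yellow (np.float64(386.0), np.float64(181.4)) 105 mean [ 0.5438 -0.3015  0.0364] minmax [ 0.521 -0.323  0.027] [ 0.567 -0.28   0.045] plane.03 [ 0.545  -0.3029  0.03  ]
yellow (np.float64(323.4), np.float64(205.2)) 111 mean [ 0.4471 -0.0447  0.0312] minmax [ 0.424 -0.068  0.021] [ 0.469 -0.023  0.039] plane.03 [ 0.4473 -0.0447  0.03  ]
blue (np.float64(383.3), np.float64(185.0)) 1804 mean [ 0.5332 -0.2945  0.0157] minmax [ 0.259 -0.379 -0.004] [0.681 0.018 1.504] plane.03 [ 0.53   -0.2914  0.03  ]
((480.938232421875, -152.48504638671875), (289.7625427246094, 478.985595703125), 21.22248649597168) depthmean
blue (np.float64(247.0), np.float64(177.3)) 32 mean [0.5629 0.2662 0.027 ] minmax [0.551 0.257 0.02 ] [0.577 0.279 0.032] plane.03 [0.5623 0.2657 0.03  ]
blue (np.flo
[... 2318 characters left out ...]
.float64(401.4), np.float64(206.0)) 40 mean [0.5633 0.2674 0.0217] minmax [0.533 0.256 0.002] [0.577 0.299 0.028] plane.03 [0.5711 0.2604 0.03  ]
blue (np.float64(244.1), np.float64(257.1)) 2675 mean [ 0.5526 -0.2939  0.0099] minmax [ 0.394 -0.413 -0.002] [ 1.321 -0.21   0.834] plane.03 [ 0.5757 -0.2966  0.03  ]
((858.7960205078125, -306.59197998046875), (177.2126922607422, 933.0270385742188), 87.74559783935547) depthmean
blue (np.float64(57.0), np.float64(244.1)) 828 mean [ 0.3165 -0.787   0.0484] minmax [ 0.233 -0.829 -0.   ] [ 1.321 -0.413  0.834] plane.03 [ 0.2929 -0.796   0.03  ]
((767.8070068359375, -597.0349731445312), (1163.58349609375, 83.55734252929688), 22.4493465423584) depthmean
```

View pics/top_crop.png

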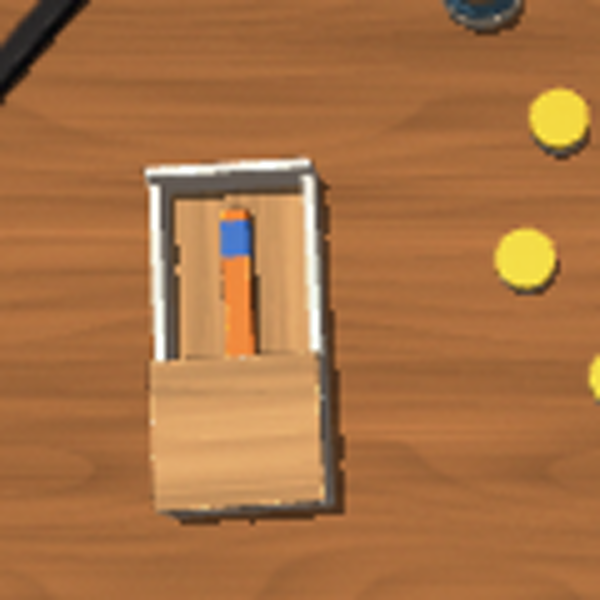

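View pics/scene_crop.png

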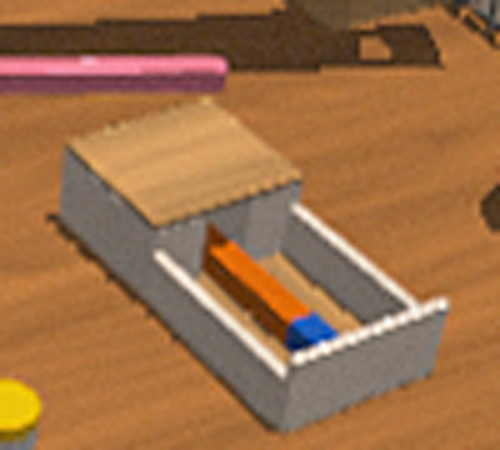

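```bash
python3 - <<'E'
from h import *
c=viewer.camera('top'); hsv=cv2.cvtColor(c['color'],cv2.COLOR_RGB2HSV)
reg=nets.regions_of('tray','top')[0]['region']
v,u=np.nonzero(reg); 
# tray outline: corners on plane z=0.022
rect=cv2.minAreaRect(np.c_[u,v].astype(np.float32)); b=cv2.boxPoints(rect)
print('tray px',b.round(1).tolist())
w=onplane(c,b,.022); print(w.round(3)); print('centre',w.mean(0).round(4),[np.linalg.norm(w[i]-w[(i+1)%4]).round(3) for i in range(4)])
print('ang',[np.degrees(np.arctan2(*(w[(i+1)%4]-w[i])[[1,0]])).round(1) for i in range(4)])
for l in('display','carton_mid'):
  for g in nets.regions_of(l,'top'):
    reg=g['region']; v,u=np.nonzero(reg); rect=cv2.minAreaRect(np.c_[u,v].astype(np.float32)); b=cv2.boxPoints(rect)
    d=c['depth'][v,u]; ok=d>0; P=world(c,np.c_[u,v][ok]); 
    print(l,g['confidence'],b.round(1).tolist(), P.mean(0).round(3))
    r2=cv2.minAreaRect((P[:,:2]*1000).astype(np.float32)); print(r2)
    for z in(.045,.0237): 
        w=onplane(c,b,z); print(z,w.round(3)[:,:2].tolist(),[np.degrees(np.arctan2(*(w[(i+1)%4]-w[i])[[1,0]])).round(1) for i in range(4)])
E
```

```text
tray px [[360.70001220703125, 154.89999389648438], [391.70001220703125, 147.8000030517578], [406.79998779296875, 214.39999389648438], [375.79998779296875, 221.39999389648438]]
[[ 0.659 -0.202  0.022]
 [ 0.69  -0.334  0.022]
 [ 0.41  -0.385  0.022]
 [ 0.382 -0.257  0.022]]
centre [ 0.5352 -0.2946  0.022 ] [np.float64(0.135), np.float64(0.285), np.float64(0.131), np.float64(0.283)]
ang [np.float64(-76.8), np.float64(-169.6), np.float64(102.5), np.float64(11.2)]
display 0.93 [[230.0, 162.0], [266.0, 162.0], [266.0, 231.0], [230.0, 231.0]] [0.477 0.259 0.043]
((488.61309814453125, 261.1719970703125), (294.0069580078125, 133.2868194580078), 3.726759433746338)
0.045 [[0.623, 0.333], [0.623, 0.188], [0.343, 0.183], [0.344, 0.324]] [np.float64(-90.0), np.float64(-179.0), np.float64(89.8), np.float64(1.8)]
0.0237 [[0.628, 0.338], [0.628, 0.19], [0.345, 0.185], [0.345, 0.329]] [np.float64(-90.0), np.float64(-179.0), np.float64(89.8), np.float64(1.8)]
display 0.58 [[325.79998779296875, 115.80000305175781], [340.6000061035156, 112.9000015258789], [345.1000061035156, 135.39999389648438], [330.299
[... 828 characters left out ...]
3], [0.582, 0.251], [0.47, 0.248], [0.47, 0.28]] [np.float64(-90.0), np.float64(-178.7), np.float64(89.9), np.float64(1.5)]
carton_mid 0.69 [[208.1999969482422, 262.0], [210.89999389648438, 256.0], [263.20001220703125, 279.20001220703125], [260.6000061035156, 285.20001220703125]] [0.192 0.307 0.021]
((188.02139282226562, 303.1819763183594), (226.07623291015625, 26.604568481445312), 66.90678405761719)
0.045 [[0.224, 0.405], [0.247, 0.396], [0.157, 0.191], [0.135, 0.201]] [np.float64(-22.4), np.float64(-113.6), np.float64(156.4), np.float64(66.4)]
0.0237 [[0.223, 0.411], [0.247, 0.401], [0.156, 0.193], [0.133, 0.203]] [np.float64(-22.4), np.float64(-113.6), np.float64(156.4), np.float64(66.4)]
```

The only orange carton is the one in the display box at top (248,187) / scene (395,198), with a blue band. The pink and black bars lie outside the box, so they are not meant. I'm starting with the tins.

```bash
cat >> h.py <<'E'
def down(yaw): # tool y at world angle yaw (deg), z down
    a=np.radians(yaw); y=np.array([np.cos(a),np.sin(a),0]); z=np.array([0,0,-1.]); return np.c_[np.cross(y,z),y,z]
def rel(pos,Rt,base=None):
    s=monitor.read_state()
    p0,R0=(s['ee_pos'],R.from_quat(s['eef_rot']).as_matrix()) if base is None else base
    d=R0.T@(np.array(pos)-p0); rv=R.from_matrix(R0.T@Rt).as_rotvec()/(2*np.pi)
    return dict(zip('rx ry rz x y z'.split(),np.r_[rv,d].round(4)))
def st():
    s=monitor.read_state(); Rm=R.from_quat(s['eef_rot']).as_matrix()
    print('t',round(s['time'],2),'pos',s['ee_pos'].round(4),'yaw',np.degrees(np.arctan2(Rm[1,1],Rm[0,1])).round(1),'zax',Rm[:,2].round(3),'F',np.array(s['ft_force']).round(1),'w',round(s['width'],4),'q',np.array(s['joint_positions']).round(2))
E
python3 - <<'E'
from h import *
st(); print(rel([.449,-.045,.2],down(-78.5)))
E
```

```text
t 1.8 pos [0.2513 0.5723 0.2923] yaw 66.3 zax [-0.  0. -1.] F [-0.3  0.  -0.7] w 0.0872 q [-1.18  0.33 -0.06  1.46  0.02  1.35 -0.09]
{'rx': np.float64(-0.0), 'ry': np.float64(-0.0), 'rz': np.float64(0.4022), 'x': np.float64(-0.4292), 'y': np.float64(-0.4857), 'z': np.float64(0.0922)}
```

Request:
{"name": "drive_tool", "arguments": {"plan": [{"x":-0.429,"y":-0.486,"z":0.0,"rz":0.402,"fingers":1},{"x":-0.429,"y":-0.486,"z":0.0,"rz":0.402,"fingers":1},{"x":-0.429,"y":-0.486,"z":0.0,"rz":0.402,"fingers":1},{"x":-0.429,"y":-0.486,"z":0.0,"rz":0.402,"fingers":1},{"x":-0.429,"y":-0.486,"z":0.0,"rz":0.402,"fingers":1},{"x":-0.429,"y":-0.486,"z":0.0,"rz":0.402,"fingers":1},{"x":-0.429,"y":-0.486,"z":0.0,"rz":0.402,"fingers":1},{"x":-0.429,"y":-0.486,"z":0.0,"rz":0.402,"fingers":1},{"x":-0.429,"y":-0.486,"z":0.092,"rz":0.402,"fingers":1},{"x":-0.429,"y":-0.486,"z":0.092,"rz":0.402,"fingers":1},{"x":-0.429,"y":-0.486,"z":0.092,"rz":0.402,"fingers":1},{"x":-0.429,"y":-0.486,"z":0.092,"rz":0.402,"fingers":1}], "squeeze": 20}}

```text
validation failed for argument at $.pl...
```

```bash
python3 - <<'E'
from h import *
st(); print(rel([.449,-.045,.2],down(-78.5)))
c=viewer.camera('wrist'); save(c,'w1.png')
E
```

```text
t 1.8 pos [0.2513 0.5723 0.2923] yaw 66.3 zax [-0.  0. -1.] F [-0.3  0.  -0.7] w 0.0872 q [-1.18  0.33 -0.06  1.46  0.02  1.35 -0.09]
{'rx': np.float64(-0.0), 'ry': np.float64(-0.0), 'rz': np.float64(0.4022), 'x': np.float64(-0.4292), 'y': np.float64(-0.4857), 'z': np.float64(0.0922)}
```

View pics/w1.png

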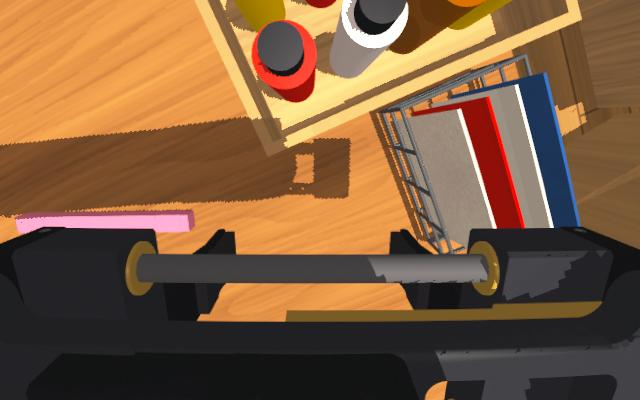

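The call was refused and nothing moved. I'll retry with every key given.

Request:
{"name": "drive_tool", "arguments": {"plan": [{"rx":0,"ry":0,"rz":0.402,"x":-0.429,"y":-0.486,"z":0,"fingers":1},{"rx":0,"ry":0,"rz":0.402,"x":-0.429,"y":-0.486,"z":0,"fingers":1},{"rx":0,"ry":0,"rz":0.402,"x":-0.429,"y":-0.486,"z":0,"fingers":1},{"rx":0,"ry":0,"rz":0.402,"x":-0.429,"y":-0.486,"z":0,"fingers":1},{"rx":0,"ry":0,"rz":0.402,"x":-0.429,"y":-0.486,"z":0,"fingers":1},{"rx":0,"ry":0,"rz":0.402,"x":-0.429,"y":-0.486,"z":0,"fingers":1},{"rx":0,"ry":0,"rz":0.402,"x":-0.429,"y":-0.486,"z":0,"fingers":1},{"rx":0,"ry":0,"rz":0.402,"x":-0.429,"y":-0.486,"z":0,"fingers":1},{"rx":0,"ry":0,"rz":0.402,"x":-0.429,"y":-0.486,"z":0.092,"fingers":1},{"rx":0,"ry":0,"rz":0.402,"x":-0.429,"y":-0.486,"z":0.092,"fingers":1},{"rx":0,"ry":0,"rz":0.402,"x":-0.429,"y":-0.486,"z":0.092,"fingers":1},{"rx":0,"ry":0,"rz":0.402,"x":-0.429,"y":-0.486,"z":0.092,"fingers":1}], "squeeze": 20}}

```text
time: 3.35
ee_pos: [0.448, -0.0485, 0.1987]
eef_rot: [0.973, 0.231, -0.001, 0.0]
ft_force: [0.1, 0.5, 1.1]
width: 0.0872
```

```bash
python3 - <<'E'
from h import *
st(); print(rel([.449,-.045,.2],down(-78.5)))
c=viewer.camera('wrist'); save(c,'w1.png')
st()
E
```

```text
t 3.35 pos [ 0.448  -0.0485  0.1987] yaw -63.3 zax [-0.003 -0.001 -1.   ] F [0.1 0.5 1.1] w 0.0872 q [-0.55  0.01  0.56  2.04 -0.    1.09 -1.09]
{'rx': np.float64(0.0001), 'ry': np.float64(0.0005), 'rz': np.float64(0.0423), 'x': np.float64(0.0024), 'y': np.float64(-0.0026), 'z': np.float64(-0.0013)}
t 3.4 pos [ 0.4484 -0.0469  0.1995] yaw -63.7 zax [-0.001 -0.001 -1.   ] F [0.1 0.  0.2] w 0.0868 q [-0.55  0.01  0.56  2.04 -0.    1.09 -1.1 ]
```

View pics/w1.png

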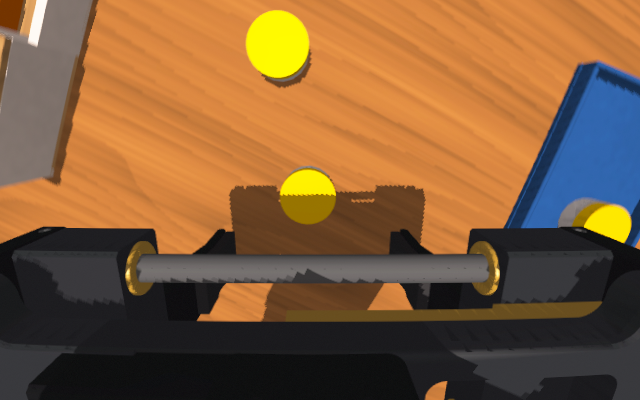

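The wrist view shows tin A at (308,196), tin B at (278,44), tin0 at (605,222) and the tray corner at (585,65). I'll refine from these.

```bash
python3 - <<'E'
from h import *
c=viewer.camera('wrist')
print(onplane(c,[[308,196],[278,44]],.03).round(4), world(c,[[308,196],[278,44]]).round(4)); print('tin0',onplane(c,[[607,224]],.035).round(4))
b=onplane(c,[[308,196]],.03)[0]
print(rel([b[0],b[1],.077],down(-78.5)))
E
```

```text
[[ 0.452  -0.0398  0.03  ]
 [ 0.5518  0.0352  0.03  ]] [[ 0.4522 -0.0398  0.0309]
 [ 0.5516  0.035   0.0309]]
tin0 [[ 0.5512 -0.2977  0.035 ]]
{'rx': np.float64(-0.0), 'ry': np.float64(0.0001), 'rz': np.float64(0.0434), 'x': np.float64(0.0058), 'y': np.float64(-0.0038), 'z': np.float64(0.123)}
```

Request:
{"name": "drive_tool", "arguments": {"plan": [{"rx":0,"ry":0,"rz":0.043,"x":0.004,"y":-0.003,"z":0.04,"fingers":1},{"rx":0,"ry":0,"rz":0.043,"x":0.004,"y":-0.003,"z":0.08,"fingers":1},{"rx":0,"ry":0,"rz":0.043,"x":0.004,"y":-0.003,"z":0.11,"fingers":1},{"rx":0,"ry":0,"rz":0.043,"x":0.004,"y":-0.003,"z":0.123,"fingers":1},{"rx":0,"ry":0,"rz":0.043,"x":0.004,"y":-0.003,"z":0.123,"fingers":1},{"rx":0,"ry":0,"rz":0.043,"x":0.004,"y":-0.003,"z":0.123,"fingers":0.3},{"rx":0,"ry":0,"rz":0.043,"x":0.004,"y":-0.003,"z":0.123,"fingers":0.3},{"rx":0,"ry":0,"rz":0.043,"x":0.004,"y":-0.003,"z":0.123,"fingers":0.3},{"rx":0,"ry":0,"rz":0.043,"x":0.004,"y":-0.003,"z":0.123,"fingers":0.3}], "squeeze": 20}}

```text
time: 4.58
ee_pos: [0.451, -0.0407, 0.0775]
eef_rot: [0.995, 0.104, 0.0, -0.0]
ft_force: [0.9, -0.4, -0.2]
width: 0.0552
```

```bash
python3 - <<'E'
from h import *
st()
E
```

```text
t 4.58 pos [ 0.451  -0.0407  0.0775] yaw -78.1 zax [ 0.  0. -1.] F [ 0.9 -0.4 -0.2] w 0.0552 q [-0.52  0.23  0.55  2.14 -0.17  0.81 -1.22]
```

```bash
python3 - <<'E'
from h import *
print(rel([.452,-.310,.18],down(-78.5)))
E
```

```text
{'rx': np.float64(-0.0), 'ry': np.float64(-0.0001), 'rz': np.float64(0.0011), 'x': np.float64(-0.0545), 'y': np.float64(0.2638), 'z': np.float64(-0.1026)}
```

Request:
{"name": "drive_tool", "arguments": {"plan": [{"rx":0,"ry":0,"rz":0,"x":0,"y":0,"z":0,"fingers":0.3},{"rx":0,"ry":0,"rz":0,"x":0,"y":0,"z":0,"fingers":0.3},{"rx":0,"ry":0,"rz":0,"x":0,"y":0,"z":-0.04,"fingers":0.3},{"rx":0,"ry":0,"rz":0,"x":0,"y":0,"z":-0.08,"fingers":0.3},{"rx":0,"ry":0,"rz":0,"x":-0.01,"y":0.05,"z":-0.102,"fingers":0.3},{"rx":0,"ry":0,"rz":0,"x":-0.02,"y":0.1,"z":-0.102,"fingers":0.3},{"rx":0,"ry":0,"rz":0,"x":-0.03,"y":0.15,"z":-0.102,"fingers":0.3},{"rx":0,"ry":0,"rz":0,"x":-0.04,"y":0.2,"z":-0.102,"fingers":0.3},{"rx":0,"ry":0,"rz":0,"x":-0.05,"y":0.24,"z":-0.102,"fingers":0.3},{"rx":0,"ry":0,"rz":0,"x":-0.054,"y":0.264,"z":-0.102,"fingers":0.3},{"rx":0,"ry":0,"rz":0,"x":-0.054,"y":0.264,"z":-0.102,"fingers":0.3},{"rx":0,"ry":0,"rz":0,"x":-0.054,"y":0.264,"z":-0.102,"fingers":0.3}]}}

```text
time: 6.08
ee_pos: [0.4525, -0.3093, 0.1789]
eef_rot: [0.995, 0.104, -0.0, -0.0]
ft_force: [-0.6, 0.8, -0.4]
width: 0.047
```

```bash
python3 - <<'E'
from h import *
st()
c=viewer.camera('wrist'); save(c,'w2.png')
st()
E
```

```text
t 6.08 pos [ 0.4525 -0.3093  0.1789] yaw -78.1 zax [-0.001  0.001 -1.   ] F [-0.6  0.8 -0.4] w 0.047 q [-0.14  0.32  0.78  1.84 -0.25  1.09 -0.63]
t 6.12 pos [ 0.4526 -0.309   0.1789] yaw -78.0 zax [-0.     0.001 -1.   ] F [0.3 0.7 0. ] w 0.0476 q [-0.14  0.32  0.78  1.84 -0.25  1.09 -0.63]
```

View pics/w2.png

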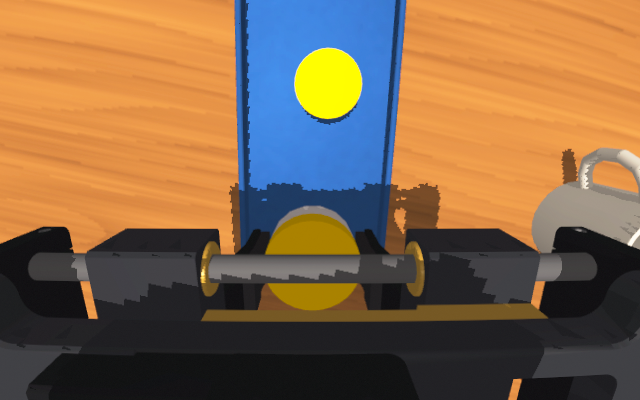

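Tin A is held and lines up with the tray's middle (tray edges at about 236 and 395, tin0 at (328,83)). I'm lowering it now.

Request:
{"name": "drive_tool", "arguments": {"plan": [{"rx":0,"ry":0,"rz":0,"x":0,"y":0,"z":0.05,"fingers":0.3},{"rx":0,"ry":0,"rz":0,"x":0,"y":0,"z":0.08,"fingers":0.3},{"rx":0,"ry":0,"rz":0,"x":0,"y":0,"z":0.09,"fingers":0.3},{"rx":0,"ry":0,"rz":0,"x":0,"y":0,"z":0.096,"fingers":0.3},{"rx":0,"ry":0,"rz":0,"x":0,"y":0,"z":0.096,"fingers":0.3},{"rx":0,"ry":0,"rz":0,"x":0,"y":0,"z":0.096,"fingers":0.66},{"rx":0,"ry":0,"rz":0,"x":0,"y":0,"z":0.096,"fingers":0.66},{"rx":0,"ry":0,"rz":0,"x":0,"y":0,"z":0.096,"fingers":0.66},{"rx":0,"ry":0,"rz":0,"x":0,"y":0,"z":0.05,"fingers":0.66},{"rx":0,"ry":0,"rz":0,"x":0,"y":0,"z":0.0,"fingers":1},{"rx":0,"ry":0,"rz":0,"x":0,"y":0,"z":0.0,"fingers":1}]}}

```text
time: 7.5
ee_pos: [0.4539, -0.3114, 0.1829]
eef_rot: [0.995, 0.103, 0.003, 0.001]
ft_force: [-0.8, -0.2, -0.6]
width: 0.0701
```

```bash
python3 - <<'E'
from h import *
st()
print(rel([.551,.034,.19],down(-78.5)))
c=viewer.camera('wrist'); save(c,'w3.png')
E
```

```text
t 7.5 pos [ 0.4539 -0.3114  0.1829] yaw -78.1 zax [ 0.006 -0.002 -1.   ] F [-0.8 -0.2 -0.6] w 0.0701 q [-0.15  0.32  0.79  1.83 -0.25  1.09 -0.63]
{'rx': np.float64(0.0005), 'ry': np.float64(-0.0009), 'rz': np.float64(0.001), 'x': np.float64(0.1661), 'y': np.float64(-0.318), 'z': np.float64(-0.0072)}
```

View pics/w3.png

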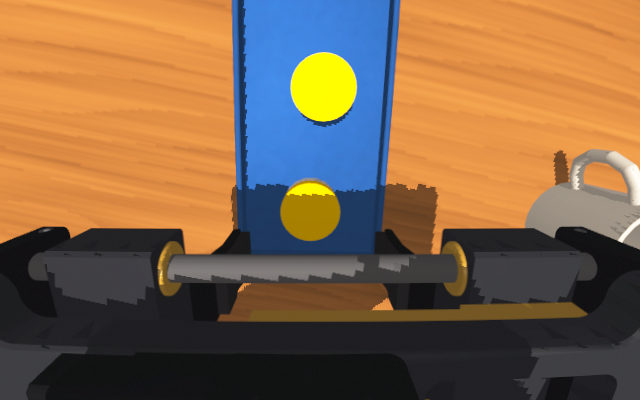

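Tin A stands in the tray at (310,211), next to tin0 at (324,87). Next is tin B.

Request:
{"name": "drive_tool", "arguments": {"plan": [{"rx":0,"ry":0,"rz":0,"x":0.028,"y":-0.053,"z":0.0,"fingers":1},{"rx":0,"ry":0,"rz":0,"x":0.055,"y":-0.106,"z":0.0,"fingers":1},{"rx":0,"ry":0,"rz":0,"x":0.083,"y":-0.159,"z":0.0,"fingers":1},{"rx":0,"ry":0,"rz":0,"x":0.11,"y":-0.212,"z":0.0,"fingers":1},{"rx":0,"ry":0,"rz":0,"x":0.138,"y":-0.265,"z":0.0,"fingers":1},{"rx":0,"ry":0,"rz":0,"x":0.16,"y":-0.305,"z":0.0,"fingers":1},{"rx":0,"ry":0,"rz":0,"x":0.166,"y":-0.316,"z":0.0,"fingers":1},{"rx":0,"ry":0,"rz":0,"x":0.166,"y":-0.316,"z":0.0,"fingers":1},{"rx":0,"ry":0,"rz":0,"x":0.166,"y":-0.316,"z":0.0,"fingers":1}]}}

```text
time: 8.68
ee_pos: [0.5493, 0.0313, 0.1789]
eef_rot: [0.995, 0.102, -0.0, 0.0]
ft_force: [0.4, 0.2, -0.2]
width: 0.0871
```

```bash
python3 - <<'E'
from h import *
st()
c=viewer.camera('wrist'); save(c,'w4.png')
hsv=cv2.cvtColor(c['color'],cv2.COLOR_RGB2HSV); m=cv2.inRange(hsv,(22,170,80),(34,255,255))
k,lab,s,ce=cv2.connectedComponentsWithStats(m)
for i in range(1,k):
    if s[i,4]>300: print(s[i],ce[i],onplane(c,[ce[i]],.03).round(4))
print(rel([.551,.034,.077],down(-78.5)))
E
```

```text
t 8.68 pos [0.5493 0.0313 0.1789] yaw -78.2 zax [-0.001 -0.001 -1.   ] F [ 0.4  0.2 -0.2] w 0.0871 q [-0.67  0.29  0.62  1.83 -0.19  1.08 -1.34]
[ 345   28   68   72 3808] [378.58429622  63.67542017] [[0.6675 0.0073 0.03  ]]
[ 280  178   60   59 2788] [309.3687231  207.18364419] [[0.5503 0.035  0.03  ]]
{'rx': np.float64(0.0), 'ry': np.float64(0.0001), 'rz': np.float64(0.0007), 'x': np.float64(0.0022), 'y': np.float64(-0.0023), 'z': np.float64(0.102)}
```

View pics/w4.png

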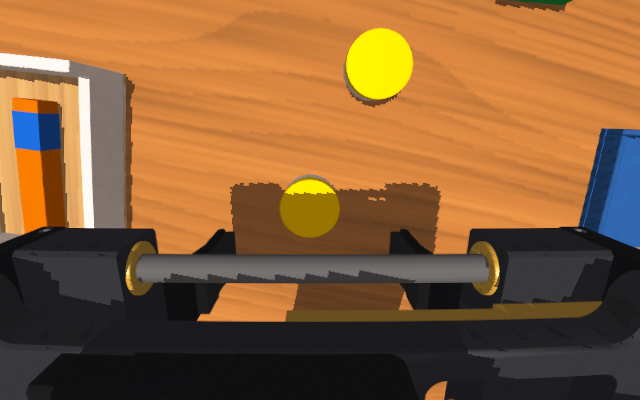

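Tin B is at (309,207), centred between the jaws. I'll grasp and lift it.

Request:
{"name": "drive_tool", "arguments": {"plan": [{"rx":0,"ry":0,"rz":0,"x":0.002,"y":-0.003,"z":0.05,"fingers":1},{"rx":0,"ry":0,"rz":0,"x":0.002,"y":-0.003,"z":0.09,"fingers":1},{"rx":0,"ry":0,"rz":0,"x":0.002,"y":-0.003,"z":0.102,"fingers":1},{"rx":0,"ry":0,"rz":0,"x":0.002,"y":-0.003,"z":0.102,"fingers":0.3},{"rx":0,"ry":0,"rz":0,"x":0.002,"y":-0.003,"z":0.102,"fingers":0.3},{"rx":0,"ry":0,"rz":0,"x":0.002,"y":-0.003,"z":0.102,"fingers":0.3},{"rx":0,"ry":0,"rz":0,"x":0.002,"y":-0.003,"z":0.102,"fingers":0.3},{"rx":0,"ry":0,"rz":0,"x":0.002,"y":-0.003,"z":0.102,"fingers":0.3},{"rx":0,"ry":0,"rz":0,"x":0.002,"y":-0.003,"z":0.102,"fingers":0.3},{"rx":0,"ry":0,"rz":0,"x":0.002,"y":-0.003,"z":0.05,"fingers":0.3},{"rx":0,"ry":0,"rz":0,"x":0.002,"y":-0.003,"z":0.0,"fingers":0.3},{"rx":0,"ry":0,"rz":0,"x":0.002,"y":-0.003,"z":0.0,"fingers":0.3}]}}

```text
time: 10.22
ee_pos: [0.5529, 0.0367, 0.1827]
eef_rot: [0.995, 0.104, 0.003, -0.001]
ft_force: [-0.5, 0.1, -1.7]
width: 0.0476
```

```bash
python3 - <<'E'
from h import *
st(); 
# far end slot: tray x'=+0.095 
a=np.radians(11.7); C=np.array([.535,-.293]); p=C+.092*np.array([np.cos(a),np.sin(a)])
print(p, rel([p[0],p[1],.18],down(-78.2)))
E
```

```text
t 10.22 pos [0.5529 0.0367 0.1827] yaw -78.1 zax [ 0.006  0.002 -1.   ] F [-0.5  0.1 -1.7] w 0.0476 q [-0.69  0.3   0.63  1.82 -0.2   1.08 -1.35]
[ 0.6250885  -0.27434357] {'rx': np.float64(-0.0001), 'ry': np.float64(-0.001), 'rz': np.float64(0.0002), 'x': np.float64(0.0065), 'y': np.float64(0.3192), 'z': np.float64(0.0025)}
```

Request:
{"name": "drive_tool", "arguments": {"plan": [{"rx":0,"ry":0,"rz":0,"x":0.001,"y":0.053,"z":0.0,"fingers":0.3},{"rx":0,"ry":0,"rz":0,"x":0.003,"y":0.106,"z":0.0,"fingers":0.3},{"rx":0,"ry":0,"rz":0,"x":0.004,"y":0.159,"z":0.0,"fingers":0.3},{"rx":0,"ry":0,"rz":0,"x":0.006,"y":0.212,"z":0.0,"fingers":0.3},{"rx":0,"ry":0,"rz":0,"x":0.007,"y":0.265,"z":0.0,"fingers":0.3},{"rx":0,"ry":0,"rz":0,"x":0.008,"y":0.3,"z":0.0,"fingers":0.3},{"rx":0,"ry":0,"rz":0,"x":0.008,"y":0.318,"z":0.0,"fingers":0.3},{"rx":0,"ry":0,"rz":0,"x":0.008,"y":0.318,"z":0.0,"fingers":0.3},{"rx":0,"ry":0,"rz":0,"x":0.008,"y":0.318,"z":0.0,"fingers":0.3}]}}

```text
time: 11.35
ee_pos: [0.6248, -0.2709, 0.1788]
eef_rot: [0.995, 0.105, -0.0, -0.001]
ft_force: [-0.1, 1.1, -0.5]
width: 0.0474
```

```bash
python3 - <<'E'
from h import *
st()
c=viewer.camera('wrist'); save(c,'w5.png')
E
```

```text
t 11.35 pos [ 0.6248 -0.2709  0.1788] yaw -78.0 zax [-0.     0.001 -1.   ] F [-0.1  1.1 -0.5] w 0.0474 q [-0.12  0.61  0.67  1.46 -0.39  1.21 -0.76]
```

View pics/w5.png

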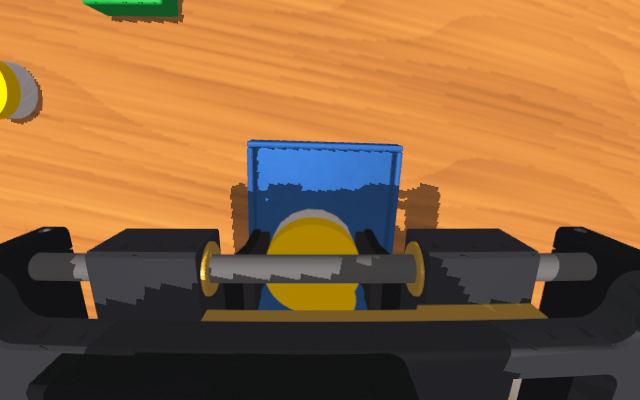

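```bash
python3 - <<'E'
from h import *
c=viewer.camera('wrist')
w=onplane(c,[[247,141],[401,147],[249,220],[398,220]],.022)
s=monitor.read_state(); Rm=R.from_quat(s['eef_rot']).as_matrix()
print(((w-s['ee_pos'])@Rm).round(4)); print(w.round(3)); print(np.degrees(np.arctan2(*(w[0]-w[2])[[1,0]])))
E
```

```text
[[ 0.0546 -0.0535  0.1573]
 [ 0.0498  0.0701  0.1571]
 [-0.0117 -0.0553  0.1572]
 [-0.0117  0.0718  0.1571]]
[[ 0.667 -0.207  0.022]
 [ 0.688 -0.329  0.022]
 [ 0.602 -0.219  0.022]
 [ 0.628 -0.343  0.022]]
10.507852101737779
```

The tray's middle is about 8 mm along tool +y from the jaws (tray edges at 247 and 401). I'll shift by that and place.

Request:
{"name": "drive_tool", "arguments": {"plan": [{"rx":0,"ry":0,"rz":0,"x":0,"y":0.008,"z":0.03,"fingers":0.3},{"rx":0,"ry":0,"rz":0,"x":0,"y":0.008,"z":0.07,"fingers":0.3},{"rx":0,"ry":0,"rz":0,"x":0,"y":0.008,"z":0.088,"fingers":0.3},{"rx":0,"ry":0,"rz":0,"x":0,"y":0.008,"z":0.095,"fingers":0.3},{"rx":0,"ry":0,"rz":0,"x":0,"y":0.008,"z":0.095,"fingers":0.3},{"rx":0,"ry":0,"rz":0,"x":0,"y":0.008,"z":0.095,"fingers":0.66},{"rx":0,"ry":0,"rz":0,"x":0,"y":0.008,"z":0.095,"fingers":0.66},{"rx":0,"ry":0,"rz":0,"x":0,"y":0.008,"z":0.095,"fingers":0.66},{"rx":0,"ry":0,"rz":0,"x":0,"y":0.008,"z":0.05,"fingers":0.66},{"rx":0,"ry":0,"rz":0,"x":0,"y":0.008,"z":0.0,"fingers":0.66},{"rx":0,"ry":0,"rz":0,"x":0,"y":0.008,"z":-0.06,"fingers":0.66},{"rx":0,"ry":0,"rz":0,"x":0,"y":0.008,"z":-0.09,"fingers":0.66}]}}

```text
time: 12.95
ee_pos: [0.6265, -0.2815, 0.2733]
eef_rot: [0.995, 0.103, 0.002, 0.001]
ft_force: [0.9, 1.2, 0.0]
width: 0.057
```

```bash
python3 - <<'E'
from h import *
st()
c=viewer.camera('wrist'); save(c,'w6.png')
print(rel([.50,.262,.30],down(-90)))
E
```

```text
t 12.95 pos [ 0.6265 -0.2815  0.2733] yaw -78.1 zax [ 0.004 -0.001 -1.   ] F [0.9 1.2 0. ] w 0.057 q [-0.11  0.55  0.7   1.34 -0.35  1.38 -0.78]
{'rx': np.float64(0.0005), 'ry': np.float64(-0.0011), 'rz': np.float64(0.033), 'x': np.float64(-0.0123), 'y': np.float64(-0.5583), 'z': np.float64(-0.0259)}
```

View pics/w6.png

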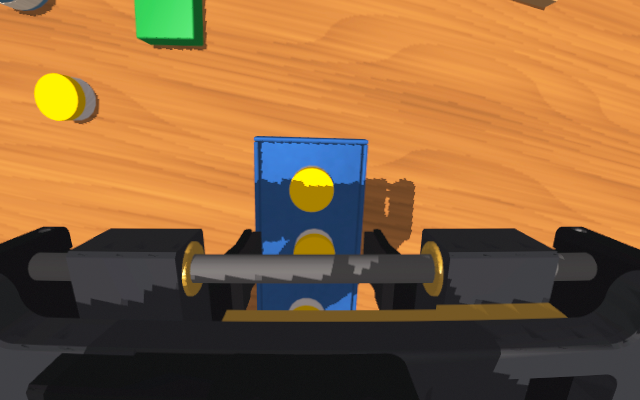

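The tray now holds three tins, and the fourth stands on the counter at (60,97). Next I go above the display box to measure the carton.

```bash
python3 - <<'E'
from h import *
st()
print(rel([.44,.262,.285],down(-88)))
c=viewer.camera('top'); save(c,'top2.png')
E
```

```text
t 13.0 pos [ 0.6272 -0.2819  0.2764] yaw -78.1 zax [ 0.007 -0.003 -1.   ] F [ 0.7 -0.2  3.2] w 0.0574 q [-0.11  0.55  0.71  1.33 -0.35  1.38 -0.78]
{'rx': np.float64(0.0005), 'ry': np.float64(-0.0011), 'rz': np.float64(0.0275), 'x': np.float64(-0.0711), 'y': np.float64(-0.5707), 'z': np.float64(-0.0113)}
```

Request:
{"name": "drive_tool", "arguments": {"plan": [{"rx":0,"ry":0,"rz":0.003,"x":-0.007,"y":-0.055,"z":-0.008,"fingers":0.66},{"rx":0,"ry":0,"rz":0.006,"x":-0.014,"y":-0.11,"z":-0.008,"fingers":0.66},{"rx":0,"ry":0,"rz":0.008,"x":-0.021,"y":-0.165,"z":-0.008,"fingers":0.66},{"rx":0,"ry":0,"rz":0.011,"x":-0.028,"y":-0.22,"z":-0.008,"fingers":0.66},{"rx":0,"ry":0,"rz":0.014,"x":-0.035,"y":-0.275,"z":-0.008,"fingers":0.66},{"rx":0,"ry":0,"rz":0.017,"x":-0.042,"y":-0.33,"z":-0.008,"fingers":0.66},{"rx":0,"ry":0,"rz":0.02,"x":-0.049,"y":-0.385,"z":-0.008,"fingers":0.66},{"rx":0,"ry":0,"rz":0.022,"x":-0.056,"y":-0.44,"z":-0.008,"fingers":0.5},{"rx":0,"ry":0,"rz":0.025,"x":-0.063,"y":-0.495,"z":-0.008,"fingers":0.5},{"rx":0,"ry":0,"rz":0.0275,"x":-0.068,"y":-0.54,"z":-0.008,"fingers":0.5},{"rx":0,"ry":0,"rz":0.0275,"x":-0.071,"y":-0.57,"z":-0.008,"fingers":0.5},{"rx":0,"ry":0,"rz":0.0275,"x":-0.071,"y":-0.57,"z":-0.008,"fingers":0.5}]}}

```text
time: 14.55
ee_pos: [0.4377, 0.2646, 0.2764]
eef_rot: [1.0, 0.02, -0.001, 0.0]
ft_force: [0.3, -0.9, 0.5]
width: 0.0432
```

Request:
{"name": "drive_tool", "arguments": {"plan": [{"rx":0,"ry":0,"rz":0,"x":0,"y":0,"z":0,"fingers":0.5},{"rx":0,"ry":0,"rz":0,"x":0,"y":0,"z":0,"fingers":0.5}]}}

```text
time: 14.8
ee_pos: [0.4396, 0.2612, 0.2772]
eef_rot: [1.0, 0.016, -0.0, 0.0]
ft_force: [0.0, 0.4, -0.7]
width: 0.0435
```

```bash
python3 - <<'E'
from h import *
st()
c=viewer.camera('wrist'); save(c,'w7.png')
np.savez('w7.npz',**{k:np.array(v) for k,v in c.items()}); st()
E
```

```text
t 14.8 pos [0.4396 0.2612 0.2772] yaw -88.1 zax [-0. -0. -1.] F [ 0.   0.4 -0.7] w 0.0435 q [-1.04  0.08  0.44  1.8  -0.04  1.27 -2.13]
t 14.85 pos [0.4395 0.2614 0.2772] yaw -88.1 zax [-0.  0. -1.] F [ 0.2 -0.2  0.3] w 0.0436 q [-1.04  0.08  0.44  1.8  -0.04  1.27 -2.13]
```

View pics/w7.png

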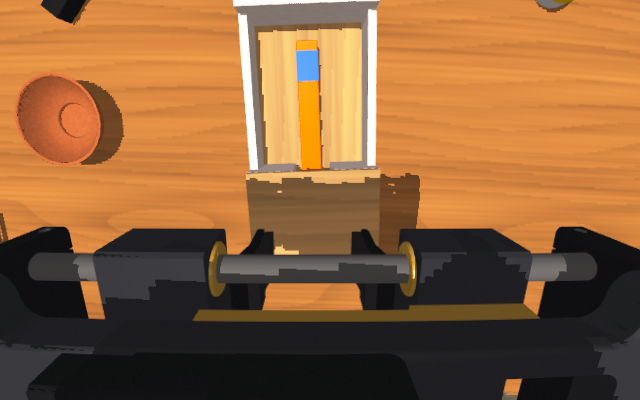

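View pics/top2.png

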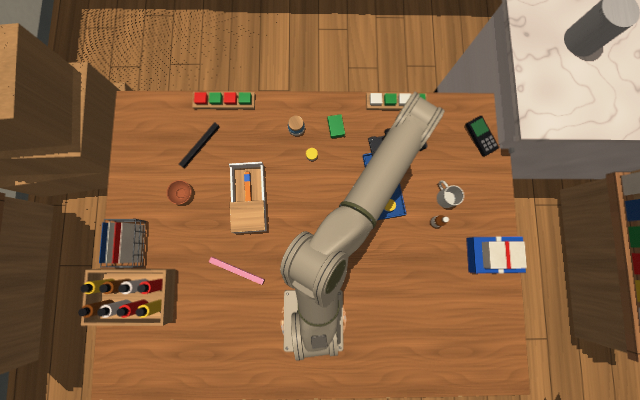

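```bash
python3 - <<'E'
from h import *
im=cv2.imread('pics/w7.png')[0:195,215:405]
cv2.imwrite('pics/w7c.png',cv2.resize(im,None,fx=3,fy=3,interpolation=cv2.INTER_CUBIC))
E
```

```text
(no output)
```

View pics/w7c.png

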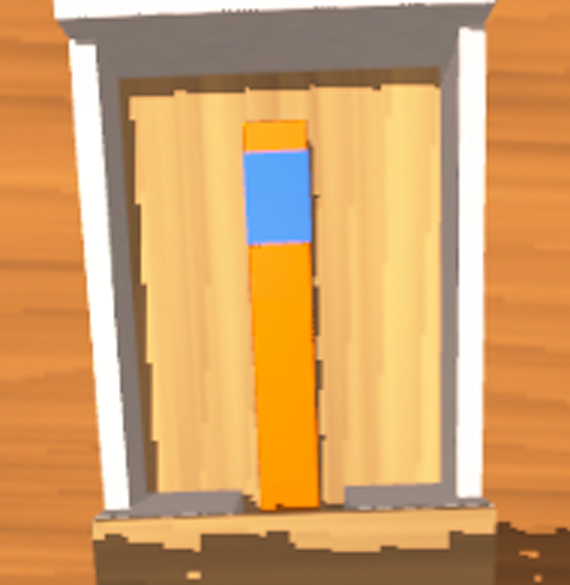

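```bash
python3 - <<'E'
from h import *
d=np.load('w7.npz'); c={k:d[k] for k in d.files}
q=lambda pts,z: onplane(c,[[215+a/3,b/3] for a,b in pts],z)
def ang(a,b): return np.degrees(np.arctan2(*(a-b)[[1,0]])).round(2)
ca=q([(244,121),(307,121),(260,505),(318,505)],.026); print('carton',ca.round(4),ang(ca[0],ca[2]),ang(ca[1],ca[3]))
fl=q([(120,80),(440,68)],.004); print('floorfar',fl.round(4),ang(fl[0],fl[1])-90)
wr=q([(459,25),(456,498)],.045); wl=q([(97,40),(130,508)],.045); print('walls',wr.round(4),ang(wr[0],wr[1]),wl.round(4),ang(wl[0],wl[1]))
cv=q([(95,520),(495,505)],.072); print('cover',cv.round(4),ang(cv[0],cv[1])-90)
ln=q([(243,514),(345,511)],.060); print('lane',ln.round(4))
E
```

```text
carton [[0.5898 0.2837 0.026 ]
 [0.5905 0.2621 0.026 ]
 [0.4576 0.2749 0.026 ]
 [0.4583 0.2532 0.026 ]] 3.79 3.85
floorfar [[0.6076 0.33   0.004 ]
 [0.6153 0.2147 0.004 ]] 3.799999999999997
walls [[0.6162 0.215  0.045 ]
 [0.4652 0.2053 0.045 ]] 3.71 [[0.6082 0.33   0.045 ]
 [0.4579 0.3203 0.045 ]] 3.69
cover [[0.4578 0.3272 0.072 ]
 [0.467  0.1973 0.072 ]] 4.030000000000001
lane [[0.4594 0.2796 0.06  ]
 [0.4615 0.2452 0.06  ]]
```

The carton is centred in the lane (within 2 mm) and parallel to the box (both at 3.8°). Its free end is about 21 mm short of the end wall. I'll descend to the grasp at box x ≈ 65 mm.

```bash
python3 - <<'E'
from h import *
print(rel([.547,.270,.15],down(-86.2)),rel([.547,.270,.078],down(-86.2)))
E
```

```text
{'rx': np.float64(-0.0), 'ry': np.float64(0.0), 'rz': np.float64(-0.0053), 'x': np.float64(0.1077), 'y': np.float64(-0.0051), 'z': np.float64(0.1272)} {'rx': np.float64(-0.0), 'ry': np.float64(0.0), 'rz': np.float64(-0.0053), 'x': np.float64(0.1077), 'y': np.float64(-0.0051), 'z': np.float64(0.1992)}
```

Request:
{"name": "drive_tool", "arguments": {"plan": [{"rx":0,"ry":0,"rz":-0.0053,"x":0.05,"y":-0.005,"z":0.02,"fingers":0.5},{"rx":0,"ry":0,"rz":-0.0053,"x":0.1,"y":-0.005,"z":0.05,"fingers":0.5},{"rx":0,"ry":0,"rz":-0.0053,"x":0.1077,"y":-0.005,"z":0.09,"fingers":0.5},{"rx":0,"ry":0,"rz":-0.0053,"x":0.1077,"y":-0.005,"z":0.115,"fingers":0.5},{"rx":0,"ry":0,"rz":-0.0053,"x":0.1077,"y":-0.005,"z":0.127,"fingers":0.5},{"rx":0,"ry":0,"rz":-0.0053,"x":0.1077,"y":-0.005,"z":0.127,"fingers":0.5},{"rx":0,"ry":0,"rz":-0.0053,"x":0.1077,"y":-0.005,"z":0.127,"fingers":0.5}]}}

```text
time: 15.72
ee_pos: [0.5471, 0.2714, 0.1516]
eef_rot: [0.999, 0.034, 0.001, -0.001]
ft_force: [-0.0, -0.2, 0.1]
width: 0.0436
```

```bash
python3 - <<'E'
from h import *
st()
c=viewer.camera('wrist'); save(c,'w8.png')
print(rel([.547,.270,.078],down(-86.2)))
E
```

```text
t 15.72 pos [0.5471 0.2714 0.1516] yaw -86.1 zax [ 0.002  0.001 -1.   ] F [-0.  -0.2  0.1] w 0.0436 q [-0.91  0.44  0.47  1.68 -0.22  1.07 -1.87]
{'rx': np.float64(-0.0002), 'ry': np.float64(-0.0003), 'rz': np.float64(0.0003), 'x': np.float64(-0.0003), 'y': np.float64(0.0016), 'z': np.float64(0.0737)}
```

View pics/w8.png

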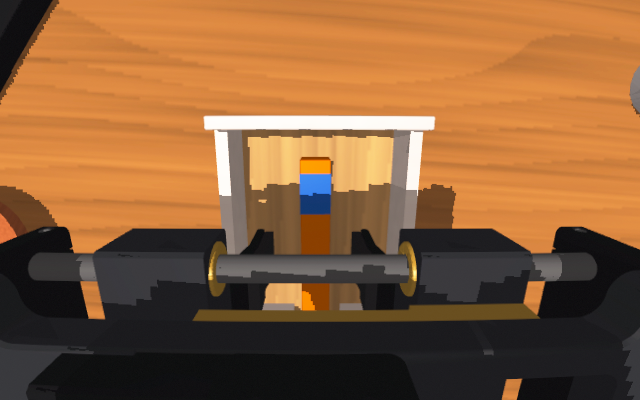

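The carton is between the jaws at (301–331), with clearance to both sides. I'm descending and closing gently, then with full grip.

Request:
{"name": "drive_tool", "arguments": {"plan": [{"rx":0,"ry":0,"rz":0,"x":0,"y":0.002,"z":0.03,"fingers":0.5},{"rx":0,"ry":0,"rz":0,"x":0,"y":0.002,"z":0.055,"fingers":0.5},{"rx":0,"ry":0,"rz":0,"x":0,"y":0.002,"z":0.068,"fingers":0.5},{"rx":0,"ry":0,"rz":0,"x":0,"y":0.002,"z":0.072,"fingers":0.5},{"rx":0,"ry":0,"rz":0,"x":0,"y":0.002,"z":0.072,"fingers":0.5},{"rx":0,"ry":0,"rz":0,"x":0,"y":0.002,"z":0.072,"fingers":0.1},{"rx":0,"ry":0,"rz":0,"x":0,"y":0.002,"z":0.072,"fingers":0.1},{"rx":0,"ry":0,"rz":0,"x":0,"y":0.002,"z":0.072,"fingers":0.1},{"rx":0,"ry":0,"rz":0,"x":0,"y":0.002,"z":0.072,"fingers":0.1},{"rx":0,"ry":0,"rz":0,"x":0,"y":0.002,"z":0.072,"fingers":0.1}], "squeeze": 35}}

```text
time: 17.02
ee_pos: [0.5468, 0.2693, 0.0786]
eef_rot: [0.999, 0.034, 0.0, -0.0]
ft_force: [-0.1, -0.9, 5.1]
width: 0.0218
```

```bash
python3 - <<'E'
from h import *
st()
s=monitor.read_state(); p0=s['ee_pos']; R0=R.from_quat(s['eef_rot']).as_matrix()
a=np.radians(3.8); e=np.array([np.cos(a),np.sin(a),0]); n=np.array([-np.sin(a),np.cos(a),0])
# in-end bottom pivot world: cover edge mid - 102mm... in-end = out-end -0.230 e
out=np.array([.5902,.2727,.015]); piv=out-.230*e; piv[2]=.004
def step(th,lift,slide):
    Rr=R.from_rotvec(-n*np.radians(th)); ax=Rr.apply(e)
    off=np.array([0,0,lift])+slide*ax
    p=piv+Rr.apply(p0-piv)+off; o=piv+Rr.apply(out-piv)+off; i=piv+Rr.apply(out-.23*e-piv)+off
    return p,Rr.as_matrix()@R0,o,i
for th,l,s_ in [(0,.003,0),(4,.003,0),(8,.003,0),(12,.003,0),(16,.003,0),(16,.003,.04),(16,.003,.08),(16,.003,.125),(16,.10,.14),(16,.22,.14)]:
    p,Rt,o,i=step(th,l,s_); print(th,l,s_,{k:float(v) for k,v in rel(p,Rt,(p0,R0)).items()},'out',o.round(3),'in',i.round(3),'tcp',p.round(3))
E
```

```text
t 17.02 pos [0.5468 0.2693 0.0786] yaw -86.1 zax [ 0.  0. -1.] F [-0.1 -0.9  5.1] w 0.0218 q [-0.88  0.53  0.44  1.73 -0.27  0.94 -1.84]
0 0.003 0 {'rx': 0.0, 'ry': 0.0, 'rz': 0.0, 'x': 0.0, 'y': -0.0, 'z': -0.003} out [0.59  0.273 0.018] in [0.361 0.257 0.018] tcp [0.547 0.269 0.082]
4 0.003 0 {'rx': -0.0, 'ry': 0.0111, 'rz': -0.0, 'x': -0.0057, 'y': -0.0, 'z': -0.0158} out [0.589 0.273 0.034] in [0.36  0.257 0.018] tcp [0.541 0.269 0.094]
8 0.003 0 {'rx': -0.0, 'ry': 0.0222, 'rz': -0.0, 'x': -0.0122, 'y': -0.0, 'z': -0.0282} out [0.586 0.272 0.05 ] in [0.359 0.257 0.018] tcp [0.535 0.268 0.107]
12 0.003 0 {'rx': -0.0001, 'ry': 0.0333, 'rz': -0.0, 'x': -0.0196, 'y': -0.0, 'z': -0.0402} out [0.583 0.272 0.066] in [0.358 0.257 0.018] tcp [0.527 0.268 0.119]
16 0.003 0 {'rx': -0.0001, 'ry': 0.0444, 'rz': -0.0, 'x': -0.0278, 'y': -0.0001, 'z': -0.0515} out [0.578 0.272 0.081] in [0.358 0.257 0.018] tcp [0.519 0.267 0.13 ]
16 0.003 0.04 {'rx': -0.0001, 'ry': 0.0444, 'rz': -0.0, 'x': 0.0107, 'y': -0.0, 'z': -0.0625} out [0.617 0.274 0.092] in [0.396 0.26  0.029] tcp [0.557 0.27  0.141]
16 0.003 0.08 {'rx': -0.0001, 'ry': 0.0444, 'rz': -0.0, 'x': 0.0491, 'y': 0.0001, 'z': -0.0736} out [0.655 0.277 0.103] in [0.434 0.262 0.04 ] tcp [0.596 0.273 0.152]
16 0.003 0.125 {'rx': -0.0001, 'ry': 0.0444, 'rz': -0.0, 'x': 0.0924, 'y': 0.0001, 'z': -0.0859} out [0.698 0.28  0.115] in [0.478 0.265 0.052] tcp [0.639 0.275 0.165]
16 0.1 0.14 {'rx': -0.0001, 'ry': 0.0444, 'rz': -0.0, 'x': 0.1069, 'y': 0.0001, 'z': -0.1871} out [0.713 0.281 0.217] in [0.492 0.266 0.153] tcp [0.653 0.276 0.266]
16 0.22 0.14 {'rx': -0.0001, 'ry': 0.0444, 'rz': -0.0, 'x': 0.1069, 'y': 0.0001, 'z': -0.3071} out [0.713 0.281 0.337] in [0.492 0.266 0.273] tcp [0.653 0.276 0.386]
```

Gripped (width 21.8 mm). I tilt 16° about the inner end with a 3 mm lift, in small steps.

Request:
{"name": "drive_tool", "arguments": {"plan": [{"rx":0,"ry":0,"rz":0,"x":0,"y":0,"z":-0.002,"fingers":0.1},{"rx":0,"ry":0.0055,"rz":0,"x":-0.003,"y":0,"z":-0.009,"fingers":0.1},{"rx":0,"ry":0.011,"rz":0,"x":-0.0057,"y":0,"z":-0.0158,"fingers":0.1},{"rx":0,"ry":0.0166,"rz":0,"x":-0.0089,"y":0,"z":-0.022,"fingers":0.1},{"rx":0,"ry":0.0222,"rz":0,"x":-0.0122,"y":0,"z":-0.0282,"fingers":0.1},{"rx":0,"ry":0.0277,"rz":0,"x":-0.0158,"y":0,"z":-0.0342,"fingers":0.1},{"rx":0,"ry":0.0333,"rz":0,"x":-0.0196,"y":0,"z":-0.0402,"fingers":0.1},{"rx":0,"ry":0.0388,"rz":0,"x":-0.0236,"y":0,"z":-0.0459,"fingers":0.1},{"rx":0,"ry":0.0444,"rz":0,"x":-0.0278,"y":0,"z":-0.0515,"fingers":0.1},{"rx":0,"ry":0.0444,"rz":0,"x":-0.0278,"y":0,"z":-0.0515,"fingers":0.1},{"rx":0,"ry":0.0444,"rz":0,"x":-0.0278,"y":0,"z":-0.0515,"fingers":0.1}]}}

```text
time: 18.4
ee_pos: [0.519, 0.2674, 0.1298]
eef_rot: [0.99, 0.034, 0.139, -0.005]
ft_force: [0.4, -1.0, -0.1]
width: 0.0215
```

```bash
python3 - <<'E'
from h import *
st(); s=monitor.read_state(); print(s['torque'])
for n,x in(('scene',(320,120,160,120)),):
    c=viewer.camera(n); im=c['color'][x[1]:x[1]+x[3],x[0]:x[0]+x[2]]
    cv2.imwrite('pics/s9.png',cv2.cvtColor(cv2.resize(im,None,fx=5,fy=5,interpolation=cv2.INTER_CUBIC),cv2.COLOR_RGB2BGR))
c=viewer.camera('wrist'); save(c,'w9.png')
E
```

```text
t 18.4 pos [0.519  0.2674 0.1298] yaw -86.1 zax [ 0.275  0.019 -0.961] F [ 0.4 -1.  -0.1] w 0.0215 q [-1.11  0.29  0.55  1.97 -0.02  0.68 -2.09]
[-0.10167267  0.50042806 -0.06155183]
```

View pics/s9.png

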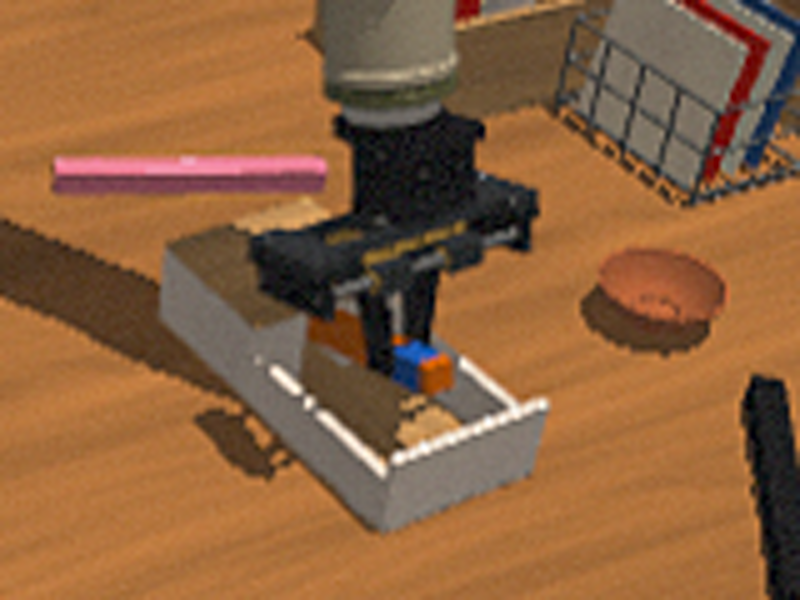

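View pics/w9.png

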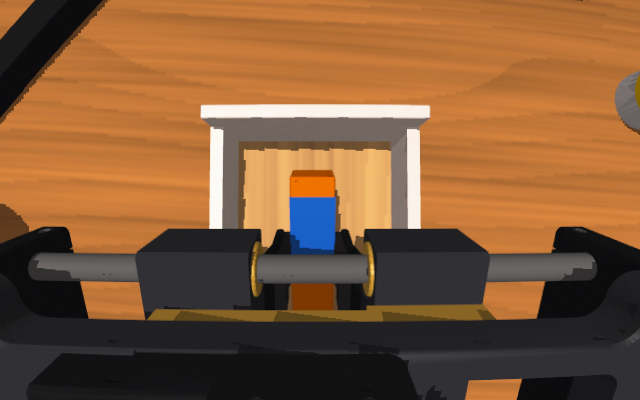

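The scene crop shows the free end raised at (430,370), clear of the end wall, and forces are near zero. I'll check its actual tilt from depth.

```bash
python3 - <<'E'
from h import *
c=viewer.camera('wrist')
w=world(c,[[313,u] for u in (173,178,185,195,205,220,245)]); print(w.round(4))
print(np.degrees(np.arctan2(np.diff(w[[2,5]][:,2]),-np.diff(w[[2,5]][:,0])))) 
E
```

```text
[[0.5785 0.2719 0.0821]
 [0.5749 0.2717 0.0924]
 [0.5716 0.2715 0.0916]
 [0.5669 0.2712 0.09  ]
 [0.5622 0.2708 0.0887]
 [0.5549 0.2704 0.0865]
 [0.5421 0.2695 0.0822]]
[-17.07978736]
```

The tilt is about 17° and the end top is at 92 mm, as planned. I'll slide it out along its own axis.

Request:
{"name": "drive_tool", "arguments": {"plan": [{"rx":0,"ry":0,"rz":0,"x":0.008,"y":0,"z":0,"fingers":0.1},{"rx":0,"ry":0,"rz":0,"x":0.02,"y":0,"z":0,"fingers":0.1},{"rx":0,"ry":0,"rz":0,"x":0.034,"y":0,"z":0,"fingers":0.1},{"rx":0,"ry":0,"rz":0,"x":0.048,"y":0,"z":0,"fingers":0.1},{"rx":0,"ry":0,"rz":0,"x":0.062,"y":0,"z":0,"fingers":0.1},{"rx":0,"ry":0,"rz":0,"x":0.076,"y":0,"z":0,"fingers":0.1},{"rx":0,"ry":0,"rz":0,"x":0.09,"y":0,"z":0,"fingers":0.1},{"rx":0,"ry":0,"rz":0,"x":0.104,"y":0,"z":0,"fingers":0.1},{"rx":0,"ry":0,"rz":0,"x":0.118,"y":0,"z":0,"fingers":0.1},{"rx":0,"ry":0,"rz":0,"x":0.132,"y":0,"z":0,"fingers":0.1},{"rx":0,"ry":0,"rz":0,"x":0.14,"y":0,"z":0,"fingers":0.1},{"rx":0,"ry":0,"rz":0,"x":0.14,"y":0,"z":0,"fingers":0.1}]}}

```text
time: 20.05
ee_pos: [0.6537, 0.2762, 0.1683]
eef_rot: [0.99, 0.034, 0.139, -0.005]
ft_force: [-0.2, 0.2, -0.1]
width: 0.022
```

```bash
python3 - <<'E'
from h import *
st(); s=monitor.read_state(); print(s['torque'])
c=viewer.camera('scene'); x=(300,100,180,135);im=c['color'][x[1]:x[1]+x[3],x[0]:x[0]+x[2]]
cv2.imwrite('pics/s10.png',cv2.cvtColor(cv2.resize(im,None,fx=4,fy=4,interpolation=cv2.INTER_CUBIC),cv2.COLOR_RGB2BGR))
E
```

```text
t 20.05 pos [0.6537 0.2762 0.1683] yaw -86.1 zax [ 0.275  0.019 -0.961] F [-0.2  0.2 -0.1] w 0.022 q [-0.9   0.5   0.51  1.61 -0.17  0.84 -1.88]
[-0.02468089  0.51392705 -0.04189711]
```

View pics/s10.png

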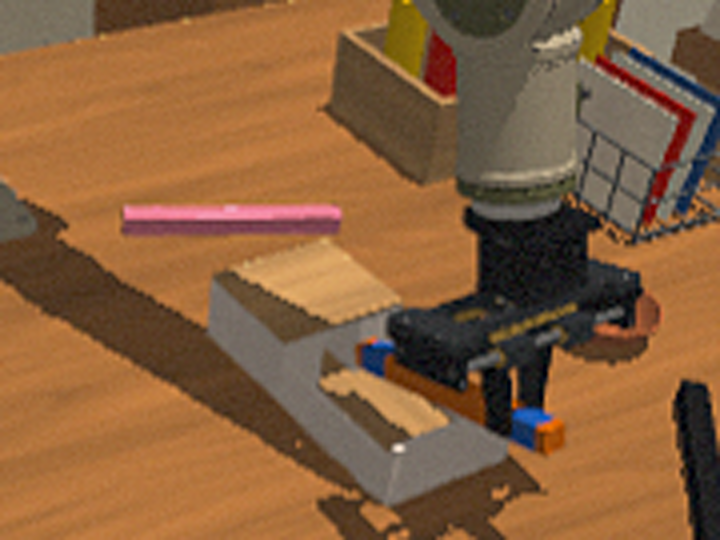

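The inner end, with its blue band at (375,355), is clear of the cover. I'll lift straight up about 0.22 m.

Request:
{"name": "drive_tool", "arguments": {"plan": [{"rx":0,"ry":0,"rz":0,"x":0.006,"y":0,"z":-0.021,"fingers":0.1},{"rx":0,"ry":0,"rz":0,"x":0.014,"y":0,"z":-0.049,"fingers":0.1},{"rx":0,"ry":0,"rz":0,"x":0.022,"y":0,"z":-0.077,"fingers":0.1},{"rx":0,"ry":0,"rz":0,"x":0.03,"y":0,"z":-0.105,"fingers":0.1},{"rx":0,"ry":0,"rz":0,"x":0.038,"y":0,"z":-0.133,"fingers":0.1},{"rx":0,"ry":0,"rz":0,"x":0.046,"y":0,"z":-0.161,"fingers":0.1},{"rx":0,"ry":0,"rz":0,"x":0.054,"y":0,"z":-0.189,"fingers":0.1},{"rx":0,"ry":0,"rz":0,"x":0.06,"y":0,"z":-0.21,"fingers":0.1},{"rx":0,"ry":0,"rz":0,"x":0.06,"y":0,"z":-0.21,"fingers":0.1},{"rx":0,"ry":0,"rz":0,"x":0.06,"y":0,"z":-0.21,"fingers":0.1},{"rx":0,"ry":0,"rz":0,"x":0.06,"y":0,"z":-0.21,"fingers":0.1},{"rx":0,"ry":0,"rz":0,"x":0.06,"y":0,"z":-0.21,"fingers":0.1}]}}

```text
time: 21.6
ee_pos: [0.6529, 0.2764, 0.3858]
eef_rot: [0.99, 0.034, 0.138, -0.004]
ft_force: [1.0, 0.5, -0.2]
width: 0.0219
```

```bash
python3 - <<'E'
from h import *
st()
c=viewer.camera('scene'); save(c,'s11.png')
hsv=cv2.cvtColor(c['color'],cv2.COLOR_RGB2HSV); m=cv2.inRange(hsv,(7,205,110),(16,255,255)); m[:100]=0
k,lab,stt,ce=cv2.connectedComponentsWithStats(m)
for i in range(1,k):
    if stt[i,4]>15:
        v,u=np.nonzero(lab==i); d=c['depth'][v,u]; p=world(c,np.c_[u,v][d>0]); print(stt[i],p.min(0).round(3),p.max(0).round(3),np.median(p,0).round(3))
c=viewer.camera('top'); save(c,'t11.png')
E
```

```text
t 21.6 pos [0.6529 0.2764 0.3858] yaw -86.1 zax [ 0.274  0.018 -0.962] F [ 1.   0.5 -0.2] w 0.0219 q [-0.93  0.36  0.57  1.32 -0.1   1.25 -1.9 ]
[451 143   8   9  49] [0.703 0.269 0.327] [0.716 0.289 0.346] [0.712 0.279 0.338]
[152 219  15  10  72] [ 0.382 -0.518  0.075] [ 0.405 -0.481  0.101] [ 0.396 -0.5    0.089]
```

View pics/s11.png

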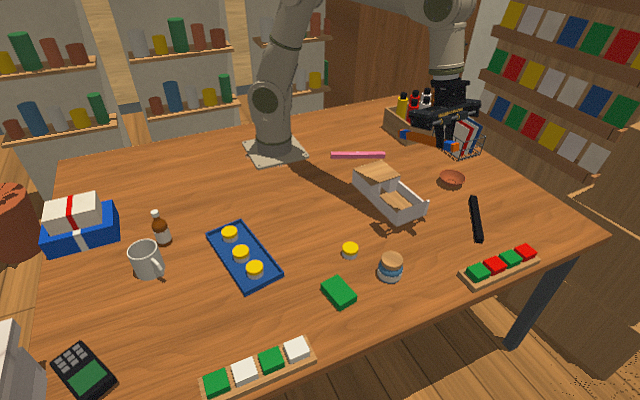

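View pics/t11.png

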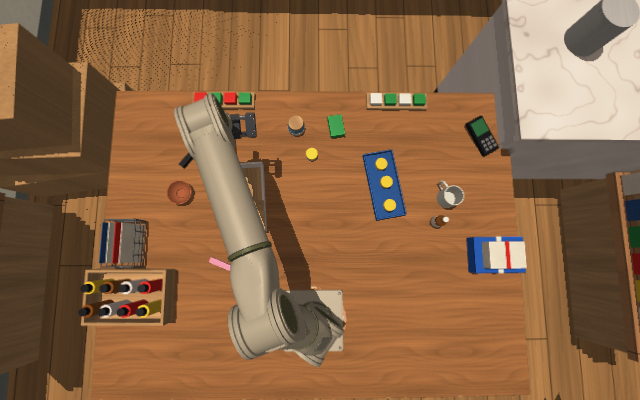

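The scene shows three tins in the tray at (229,232), (241,252) and (254,268), with the fourth on the counter at (350,249). The other goods are in place, and the carton is held high with its free end at z 0.34 and its inner end at about 0.27. I'm handing in.

```bash
python3 - <<'E'
from h import *
st(); print(np.abs(monitor.read_state()['joint_vel']).max()); print(workorder.close_job()); st()
E
```

```text
t 21.7 pos [0.653  0.2764 0.3863] yaw -86.1 zax [ 0.274  0.018 -0.961] F [ 0.6 -1.   0.2] w 0.0215 q [-0.93  0.36  0.57  1.32 -0.1   1.25 -1.9 ]
0.007144537715203834
the job is handed in; nothing more can be done
None
the job is handed in; nothing more can be done
```

I finished the job and handed it in at 21.7 s; the hand-in reports no verdict.

- **Tins:** I moved two tins from the counter into the tray, one on each side of the tin already there. The last pictures show all three standing in the tray, the fourth on the counter, and the other goods where they were.
- **Carton:** I gripped it in the open well, tilted its free end up 16° about its inner end, slid it out along its own axis and lifted it. The wrist force stayed near zero at each check while tilting and sliding.
- **At hand-in:** The carton was held still in the gripper (opening 21.5 mm). The camera measured the free end at about 0.34 m. The inner end, at about 0.27 m, is worked out from the arm's pose, not measured on its own.

Two things did not agree or failed along the way:
- My first move call was refused because it left out some keys. Nothing moved, and I repeated it with every key.
- The wrist and top cameras differed by about 4 mm on tin positions. I used the wrist readings for the fine placing.

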